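Take the reference flat from under the divider and repack the case

TASK

Fetch the round reference flat out of the bottom of the instrument case and seat it gently, glass up, in the ring on the tip-tilt stage. To get at it, first stand the lens barrel and the optic box that are on the divider on the bench mat, then lift out the empty divider and lay it flat on the mat too, beside them. With the flat on the stage, repack the case: divider fully down in its place, then the barrel and the optic box upright and square where each one stood before; leave the square beamsplitter in the case and the other things on the bench alone.

Things in the scene. Friction and masses are not known exactly. Their poses are not given: they have to be found in the camera images.
- case: Open aluminium case (lid lies apart), fixed, 166 (x) x 266 (y) x 76 mm high, walls 6 mm. Origin: centre of underside, handle on -x side. Foam floor at z = 12 mm. A foam middle wall (y = 0, 20 mm thick) and foam ledges (15 mm) at both y ends rise to z = 52 mm, bearing the divider. Two bottom bays, 154 (x) x 102 (y) mm, centred at y = -61 and +61 mm: flat in one, beamsplitter in the other.
- divider: Loose grey plate, 142 (x) x 242 (y) x 6 mm, 0.22 kg, in the case on the foam, 6 mm play all round. Origin: centre of underside, z up; half a turn makes no difference. A window 52 x 63 mm at each y end. Carrying bar along y over its middle: 10 mm wide (x), 64 mm long, 26 to 38 mm above the underside, posts at its ends. Barrel and box stand 13 mm off the bar, one each side: no room for fingers.
- barrel: Loose black round lens barrel with glass on top, 48 mm diameter, 60 mm tall (44 mm diameter from z = 13 to 44 mm), about 0.22 kg. Stands on the divider, 42 mm to one side (-x or +x of the case) of the bar, within 10 mm of the middle along y. Origin: centre of underside, z up.
- optic_box: Loose closed white plastic box, 48 (x) x 56 (y) x 44 mm tall, about 0.12 kg. Stands on the divider on the other side of the bar from the barrel, about square with the case. Origin: centre of underside, z up.
- flat: Loose reference flat: round aluminium cell with bluish glass on top, 60 mm diameter, 34 mm tall, straight sides, about 0.3 kg. Stands glass up on the foam floor of one bay, within 5 mm of the bay's centre, under the divider and seen through a window. Origin: centre of underside, z up.
- cube: Square beamsplitter block, black with a square glass, 58 x 58 x 34 mm, 0.35 kg, loose, in the other bottom bay. It stays there. Origin: centre of underside, z up.
- stage: Black tip-tilt stage, fixed, rigid, 130 x 130 mm, top plate at z = 36 mm. Origin: centre of underside, z up. On the plate, centred, a raised aluminium ring, 72 mm inside and 84 mm outside diameter, 4 mm high: the flat stands inside it on the plate. Brass knobs, 15 mm diameter, tops at z = 47 mm, at (-50,-50), (-50,+50), (+50,-50) mm.
- mat: Plain blue-grey bench mat, fixed, 250 (x) x 280 (y) x 2 mm, empty at the start: the side area. Origin: centre of its underside; z up. Large enough for the divider, laid with its long side along y, and the two small things next to it.
- holder: Bystander: black upright optics holder with two thumbscrews on top, 70 x 90 x 136 mm, 0.8 kg, loose. Not to be moved. Origin: centre of its underside.
- controller: Bystander: blue hand controller lying on the bench, 120 x 62 x 25 mm, 0.25 kg, loose. Not to be moved. Origin: centre of its underside.
Not all that is in view belongs to the job. Leave any blue or orange look-alike of the stage alone.

How it is judged:
On the way, in this order (a step that is already met when the one before it is completed fails the run):
1. the lens barrel and the optic box both stand upright on the bench mat, let go, with the divider still in place in the case (x of barrel in the frame of mat between -0.125 and 0.125 m and y of barrel in the frame of mat between -0.14 and 0.14 m and z of each of barrel, optic_box in the frame of mat below 0.005 m and angle between each of barrel, optic_box's own z axis and vertical below 0.1 rad and x of optic_box in the frame of mat between -0.125 and 0.125 m and y of optic_box in the frame of mat between -0.14 and 0.14 m and contact force between each of barrel, optic_box and the fingers below 0.05 N and horizontal distance between divider and case below 0.012 m and z of divider in the frame of case between 0.049 and 0.0555 m and angle between the y axis of divider and the y axis of case, either way round below 0.1 rad and angle between divider's own z axis and vertical below 0.04 rad), for 0.2 s.
2. the divider lies flat on the mat, let go, with the barrel and the box still standing on the mat itself (x of divider in the frame of mat between -0.125 and 0.125 m and y of divider in the frame of mat between -0.14 and 0.14 m and z of divider in the frame of mat below 0.006 m and angle between each of divider, barrel, optic_box's own z axis and vertical below 0.1 rad and x of barrel in the frame of mat between -0.125 and 0.125 m and y of barrel in the frame of mat between -0.14 and 0.14 m and z of each of barrel, optic_box in the frame of mat below 0.005 m and x of optic_box in the frame of mat between -0.125 and 0.125 m and y of optic_box in the frame of mat between -0.14 and 0.14 m and contact force between divider and the fingers below 0.05 N), for 0.2 s.
3. the reference flat stands in the ring on the stage, let go (horizontal distance between flat and stage below 0.009 m and z of flat in the frame of stage between 0.033 and 0.039 m and angle between flat's own z axis and vertical below 0.06 rad and contact force between flat and the fingers below 0.05 N), for 0.2 s.
4. the divider is fully down in the case again, let go, barrel and box still on the mat (horizontal distance between divider and case below 0.012 m and z of divider in the frame of case between 0.049 and 0.0555 m and angle between the y axis of divider and the y axis of case, either way round below 0.1 rad and angle between divider's own z axis and vertical below 0.04 rad and x of barrel in the frame of mat between -0.125 and 0.125 m and y of barrel in the frame of mat between -0.14 and 0.14 m and z of each of barrel, optic_box in the frame of mat below 0.005 m and angle between each of barrel, optic_box's own z axis and vertical below 0.1 rad and x of optic_box in the frame of mat between -0.125 and 0.125 m and y of optic_box in the frame of mat between -0.14 and 0.14 m and contact force between divider and the fingers below 0.05 N), for 0.2 s.
At the end, for the whole second after the job is handed in: Flat within 9 mm of the ring's centre, upright on the stage; divider down on its ledges (within 12 mm, square); barrel and box upright, each within 15 mm of where it began, box within 0.2 rad of square with the case; beamsplitter within 15 mm of its start; all at rest (horizontal distance between flat and stage below 0.009 m and z of flat in the frame of stage between 0.033 and 0.039 m and angle between flat's own z axis and vertical below 0.06 rad and horizontal distance between divider and case below 0.012 m and z of divider in the frame of case between 0.049 and 0.0555 m and angle between the y axis of divider and the y axis of case, either way round below 0.1 rad and angle between divider's own z axis and vertical below 0.04 rad and distance of each of barrel, optic_box, cube from where it was at the start of the episode below 0.015 m and angle between each of barrel, optic_box's own z axis and vertical below 0.08 rad and angle between the x axis of optic_box and the x axis of case, either way round below 0.2 rad and linear speed of each of flat, divider, barrel, optic_box, cube below 0.02 m/s and angular speed of each of flat, divider, barrel, optic_box, cube below 0.2 rad/s); the robot touches nothing.
It fails at once if the beamsplitter in the case is moved (more than 20 mm) (distance of cube from where it was at the start of the episode above 0.02 m).
It fails at once if a bystander (holder or controller) is moved (more than 20 mm) (distance of any of holder, controller from where it was at the start of the episode above 0.02 m).
It fails at once if the reference flat is tipped more than 0.5 rad (angle between flat's own z axis and vertical above 0.5 rad).
It fails at once if the reference flat is dropped (falls faster than 0.4 m/s out of the fingers, more than about 8 mm) or pressed on the stage with more than 50 N (contact force between flat and stage above 50 N or (contact force between flat and the fingers below 0.05 N and linear speed of flat above 0.4 m/s)).
It also fails if it takes over 147 s, if anything falls off the work surface, if the arm or the gripper's body presses on something with over 40 N, if the wrist force passes 120 N, or if a joint passes its speed limit or range.

ROBOT

A 7-joint arm with a two-finger parallel gripper is mounted at the origin on the work surface. World frame = base frame: x ahead of the robot, y to its left, z up, the work surface at z = 0. Lengths are in m, angles in rad, forces in N, time in s.
With the tool pointing down it reaches from about 0.4 to 0.85 m from the base axis. Payload 10.4 kg.
Tool frame: the origin (TCP) lies between the finger pads; the fingertips stand 22 mm ahead of it and the grasp point (between the pads) lies 3 mm ahead of it; z points along the fingers, y is the line along which they close (so a half turn about z gives the same grasp; the last joint's range is limited). The gripper opens to 85 mm and grips with 20 to 120 N. Pads are 22 mm wide; open, the fingers measure 114 mm over their backs; the gripper's body (76 mm by 85 mm) begins 54 mm behind the grasp point. The pads swing forward as they close: fully open they stand 13 mm farther back than shut.
Start: joints at [-1.127, 0.332, -0.065, 1.46, 0.022, 1.35, -0.088], TCP at [0.281, 0.558, 0.253] pointing down, gripper open.
Joint ranges: [-2.6, 2.6], [-0.5, 2.12], [-1.47, 1.34], [0.16, 2.42], [-1.27, 4.41], [0.06, 2.06], [-2.6, 2.6]. Speed limits (rad/s): [2.22, 2.22, 2.79, 2.79, 3.14, 3.14, 3.14].

INTERFACE

Orientations are given as a 3x3 rotation matrix whose columns are the frame's x, y, z axes.
In Python, from workcell import env gives the robot as it stands.
- The arm moves only by the shell command python3 -m inch 'ROWS' [OPENING] [FORCE]. ROWS is JSON, a list of rows, each an object with "translation": the shift along the tool's x, y, z in mm, a list of three; "spin": the turn about the tool's z in rad. A call has 1 to 8 rows; each row is the pose to reach, as a shift and turn from the pose commanded when the call began, along the tool's axes at that moment; what a row does not reach only later rows make up. A row lasts 1/8 s, in which the tool goes at most 62.5 mm and 10.7 degrees, less where a joint would pass 70% of its speed; a pose out of reach is approached as far as the arm can. A call with a gripper value outside its range is refused whole. OPENING is the finger opening in mm, from 0 to 85.4, set as the call begins (- or left out, the last holds). The fingers move at their own pace and stop on an object; FORCE is the grip in N (left out, the last holds). Time passes only in rows, so rows that repeat a pose let the fingers close. It gives the time, the measured TCP pose, the force, the opening and the grip force at its end, in the units of the state.
- env.state(): the state, without advancing time (a new reading comes with each control period).
- env.grab_frame(name): name is "side" or "top" or "wrist"; returns the picture (384x512x3 uint8, red, green, blue); there is no depth.
- env.camera_params(name): a dict with "K" (3x3 intrinsics, pixels), "dist_coeffs" ([k1, k2, p1, p2, k3] as OpenCV has them; the pictures are not rectified), "xyz" and "rotation" of the camera in the world. Camera axes: x right, y down, z forward; pixel columns grow to the right and rows downward; lengths in m; the calibration is good to about 2 mm. A picture is of the moment at which its call begins: read the wrist's pose just before it. camera_params takes no time and is no camera call; for the wrist camera it gives the pose at the moment of the call.
- env.hand_in(): hands the job in; it is judged then, once.
The state is a dict: "time": time; "qpos": joint angles; "joint_velocities": joint speeds; "joint_torque": joint torques, N m; "eef_pos": TCP position; "ee_rot": TCP orientation; "contact_force": force on the tool from outside, world axes, zero at the start; "torque": the same for the moment, N m; "width": finger opening in m; "finger_force": force on a finger pad.
Only numpy, scipy, OpenCV 4.12 (cv2) and the standard library are available. Lean on these libraries where they do the work, as an engineer would, in place of code of your own. Each camera call takes 0.05 s, during which the arm holds its last target. There are 200 camera calls.

## Working session

There is one attempt and no reset: what is moved stays moved. The work goes in short steps, Python scripts to look and compute and a shell command to move; the robot and the scene stay as the last step left them, time stands still between calls to the robot, and variables do not carry over. Pictures are saved under pics/ and viewed, at most 14 in all, crops included, and the job is handed in when it is done.

```bash
ls; mkdir -p pics; python3 - <<'E'
from workcell import env
import cv2
s=env.state();print(s)
for n in("top","side"):
    p=env.camera_params(n);print(n,p)
    cv2.imwrite(f"pics/{n}0.png",cv2.resize(env.grab_frame(n)[:,:,::-1],(800,600),interpolation=cv2.INTER_CUBIC))
print(env.camera_params("wrist"))
E
```

```text
pics
{'time': 0.0, 'qpos': array([-1.12661964,  0.33288682, -0.06468442,  1.46097412,  0.0216236 ,
        1.34989983, -0.08847832]), 'joint_velocities': array([ 0.0007816 ,  0.00099573,  0.00086843,  0.0001306 , -0.00110965,
       -0.00164588,  0.00078079]), 'joint_torque': array([ 9.27599358e-04, -6.25458455e+01,  4.98419360e-02, -3.91602159e+01,
        1.63327163e-02,  1.00239660e-02, -6.05718151e-05]), 'eef_pos': array([0.28111449, 0.5578105 , 0.25249089]), 'ee_rot': array([[-8.93038697e-01,  4.49979506e-01, -5.74004762e-04],
       [ 4.49979861e-01,  8.93037674e-01, -1.35548043e-03],
       [-9.73305369e-05, -1.46878706e-03, -9.99998917e-01]]), 'contact_force': array([-0.21395886,  0.38731557, -0.21007676]), 'torque': array([ 0.01544677, -0.03798528, -0.00430738]), 'finger_force': 0.0, 'width': 0.08544052989795127}
top {'K': array([[352.56903829,   0.        , 256.3071519 ],
       [  0.        , 352.56903829, 193.85818255],
       [  0.        ,   0.        ,   1.        ]]), 'dist_coeffs': array([-0.04004395,  0.        ,  0.        ,  0.        ,  0.        ]), 'xyz': array
[... 454 characters left out ...]
     ,  0.       ,  0.       ]), 'xyz': array([ 0.06279938, -0.61079669,  0.87298412]), 'rotation': array([[ 0.69235565, -0.53644128,  0.48257062],
       [-0.72142136, -0.50169676,  0.47733802],
       [-0.0139597 , -0.67862443, -0.73435278]])}
{'K': array([[301.77324327,   0.        , 259.09318818],
       [  0.        , 301.77324327, 192.51187496],
       [  0.        ,   0.        ,   1.        ]]), 'dist_coeffs': array([0.01012664, 0.        , 0.        , 0.        , 0.        ]), 'xyz': array([0.21345754, 0.59159836, 0.3729671 ]), 'rotation': array([[ 0.44958668,  0.85322299,  0.26435269],
       [ 0.89323613, -0.42910991, -0.13414133],
       [-0.00101611,  0.29643753, -0.9550517 ]])}
```

View pics/top0.png

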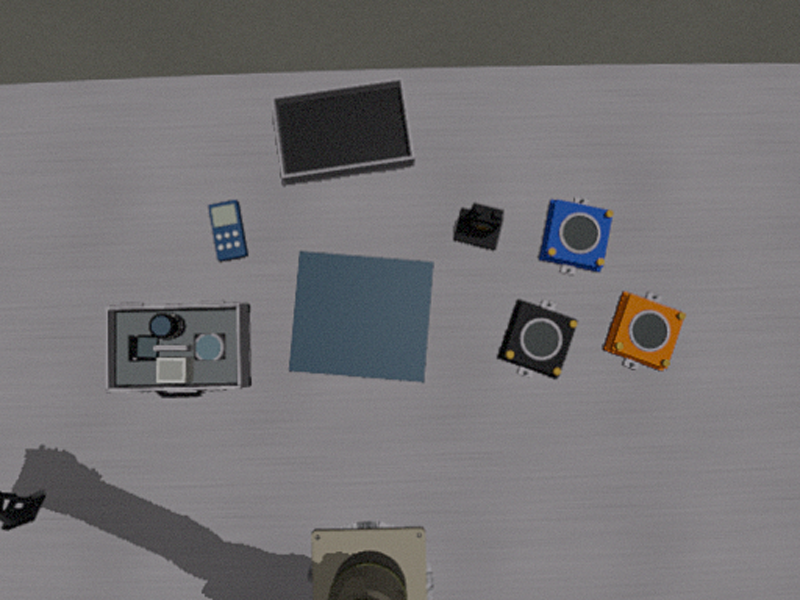

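View pics/side0.png

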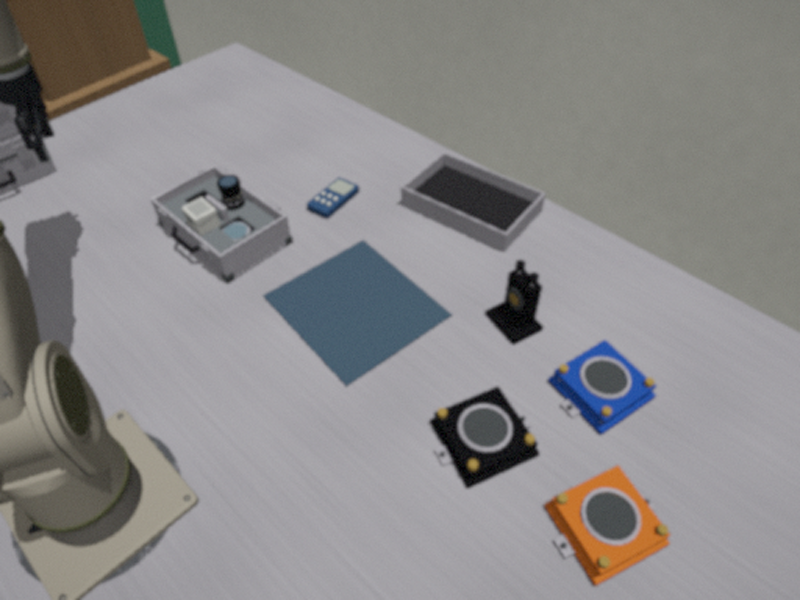

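The top view shows the case with the barrel at (163,325), the box at (171,370), the flat through the -y window at (209,347) and the cube in the +y bay. The mat is centred near (362,316) and the black stage's ring is at (541,339).

```bash
cat > h.py <<'E'
from workcell import env
import numpy as np, cv2
def ray(cam,uv,z,p=None,s=1.0):
    p=p or env.camera_params(cam)
    u=(np.atleast_2d(uv).astype(float)+.5)/s-.5
    n=cv2.undistortPoints(u[:,None,:],p["K"],p["dist_coeffs"])[:,0]
    d=np.c_[n,np.ones(len(n))]@p["rotation"].T
    z=np.broadcast_to(z,len(d))
    return p["xyz"]+d*((z-p["xyz"][2])/d[:,2])[:,None]
def proj(cam,X,p=None):
    p=p or env.camera_params(cam)
    R=p["rotation"].T; 
    return cv2.projectPoints(np.atleast_2d(X).astype(float),cv2.Rodrigues(R)[0],-R@p["xyz"],p["K"],p["dist_coeffs"])[0][:,0]
def go(target,yaw=None):
    """tool-frame mm shift from measured pose to target; spin so that tool y axis points along yaw (mod pi)"""
    s=env.state();R=s["ee_rot"];d=R.T@(np.array(target)-s["eef_pos"])*1000
    sp=0
    if yaw is not None:
        a=np.arctan2(R[1,1],R[0,1]); sp=-((yaw-a+np.pi/2)%np.pi-np.pi/2)
    print("shift",d.round(1),"spin",round(sp,3), "j7",s["qpos"][6].round(2),"t",round(s["time"],2))
E
python3 - <<'E'
from h import *
S=1.5625
for n,uv,z in [("case corners",[(107,306),(250,303),(107,392),(250,389)],.076),("barrel top",[(161,325)],.118),("box top",[(171,371)],.102),("flat top",[(209,347)],.046),("mat",[(300,251),(433,263),(424,382),(290,370)],.002),("ring",[(541,339)],.04),("knobs",[(574,324),(557,372),(510,354)],.047)]:
    P=ray("top",uv,z,s=S);print(n,P.round(3).tolist(),P.mean(0).round(3))
E
```

```text
case corners [[0.579, 0.495, 0.076], [0.577, 0.212, 0.076], [0.411, 0.496, 0.076], [0.411, 0.215, 0.076]] [0.495 0.354 0.076]
barrel top [[0.538, 0.369, 0.118]] [0.538 0.369 0.118]
box top [[0.451, 0.358, 0.102]] [0.451 0.358 0.102]
flat top [[0.493, 0.304, 0.046]] [0.493 0.304 0.046]
mat [[0.687, 0.126, 0.002], [0.654, -0.149, 0.002], [0.409, -0.124, 0.002], [0.441, 0.152, 0.002]] [0.548 0.001 0.002]
ring [[0.491, -0.359, 0.04]] [ 0.491 -0.359  0.04 ]
knobs [[0.519, -0.424, 0.047], [0.425, -0.386, 0.047], [0.464, -0.294, 0.047]] [ 0.469 -0.368  0.047]
```

```bash
python3 -c "
from h import *
import numpy as np
go([.47,.36,.25],np.pi/2)"
```

```text
shift [-257.7  -91.7    2.7] spin -0.467 j7 -0.09 t 0.1
```

```bash
python3 -m inch '[{"translation":[-258,-92,3],"spin":-0.467},{"translation":[-258,-92,3],"spin":-0.467},{"translation":[-258,-92,3],"spin":-0.467},{"translation":[-258,-92,3],"spin":-0.467},{"translation":[-258,-92,3],"spin":-0.467},{"translation":[-258,-92,3],"spin":-0.467},{"translation":[-258,-92,3],"spin":-0.467},{"translation":[-258,-92,3],"spin":-0.467}]' 85
python3 - <<'E'
from h import *
import pickle
p=env.camera_params("wrist");im=env.grab_frame("wrist")
pickle.dump((p,im),open("w1.pkl","wb"))
cv2.imwrite("pics/w1.png",cv2.resize(im[:,:,::-1],(800,600),interpolation=cv2.INTER_CUBIC))
print(env.state()["eef_pos"],env.state()["ee_rot"].round(4))
E
```

```text
time: 1.1
eef_pos: [0.4692, 0.3611, 0.2502]
ee_rot: [[-1.0, -0.003, -0.0], [-0.003, 1.0, 0.0], [0.0, 0.0, -1.0]]
contact_force: [0.2, 0.1, 0.7]
width: 0.085
finger_force: 0.0
[0.46928636 0.36101775 0.25022271] [[-1.0e+00 -2.3e-03 -4.0e-04]
 [-2.3e-03  1.0e+00  2.0e-04]
 [ 4.0e-04  2.0e-04 -1.0e+00]]
```

View pics/w1.png

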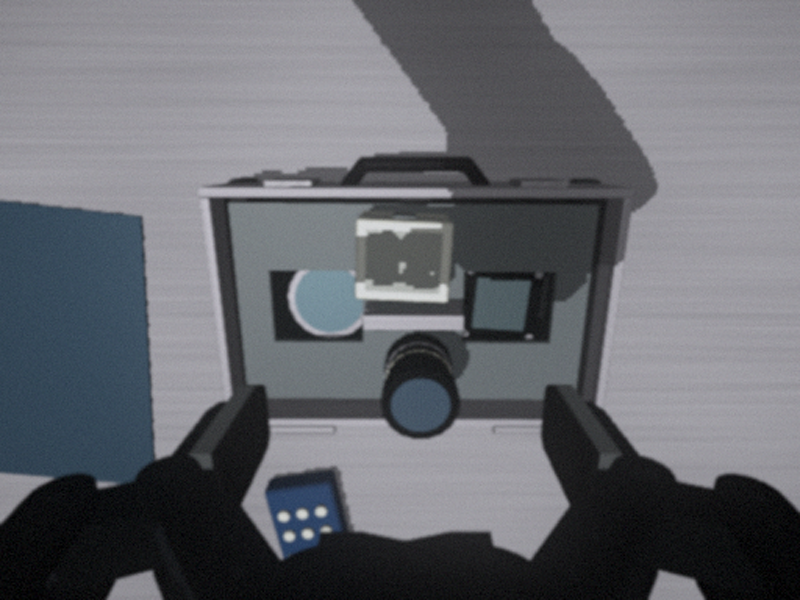

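The wrist view shows image left = -y and image up = -x. The box's top face runs about (357,220) to (448,301), the barrel's glass is centred near (420,404), the bar is at (413,323), the flat is at (331,297) and the cube is in the right bay.

```bash
python3 - <<'E'
from h import *
import pickle
p,im=pickle.load(open("w1.pkl","rb"));S=1.5625
print(p["xyz"])
for n,uv,z in [("rim",[(199,189),(632,190),(232,420),(600,420)],.076),("barrel top",[(420,404),(381,400),(459,400),(420,437)],.118),("box top",[(357,220),(452,222),(355,300),(447,301)],.102),("bar",[(363,317),(464,318),(363,330),(464,330)],.09),("flat l,r,bot",[(288,297),(331,338)],.046),("mat",[(142,215),(154,483)],.002)]:
    P=ray("wrist",uv,z,p,S);print(n,P[:,:2].round(4).tolist(),P.mean(0).round(4))
c=im[115:290,130:410][:,:,::-1]
cv2.imwrite("pics/w1c.png",cv2.resize(c,None,fx=2.85,fy=2.85,interpolation=cv2.INTER_CUBIC))
E
```

```text
[0.39340071 0.36042976 0.37058766]
rim [[0.4138, 0.2354], [0.4136, 0.4986], [0.5732, 0.2386], [0.5724, 0.4991]] [0.4932 0.3679 0.076 ]
barrel top [[0.5364, 0.37], [0.5338, 0.3465], [0.5337, 0.3933], [0.5592, 0.3702]] [0.5408 0.37   0.118 ]
box top [[0.4287, 0.3335], [0.4296, 0.3873], [0.4761, 0.331], [0.4765, 0.3858]] [0.4527 0.3594 0.102 ]
bar [[0.4909, 0.3344], [0.4914, 0.398], [0.4997, 0.3342], [0.4995, 0.3983]] [0.4954 0.3662 0.09  ]
flat l,r,bot [[0.4912, 0.2768], [0.5227, 0.3063]] [0.5069 0.2915 0.046 ]
mat [[0.4386, 0.1577], [0.6844, 0.1293]] [0.5615 0.1435 0.002 ]
```

View pics/w1c.png

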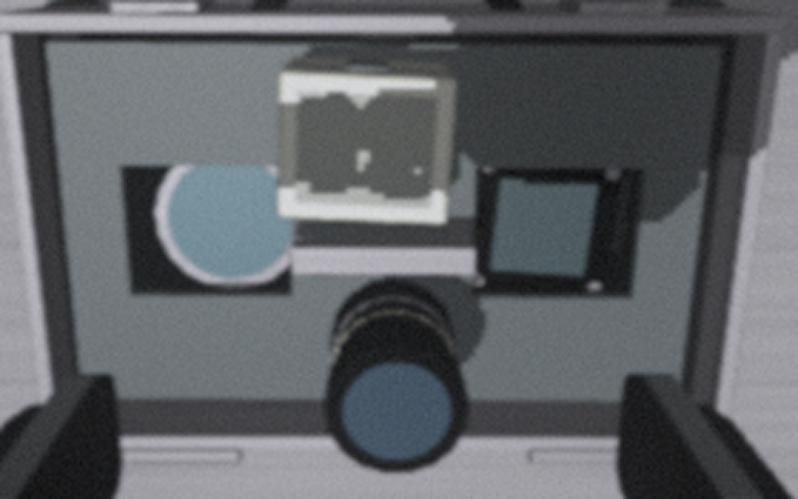

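```bash
python3 -m inch '[{"translation":[-68,9,30],"spin":0},{"translation":[-68,9,30],"spin":0},{"translation":[-68,9,90],"spin":0},{"translation":[-68,9,110],"spin":0},{"translation":[-68,9,137],"spin":0},{"translation":[-68,9,137],"spin":0},{"translation":[-68,9,137],"spin":0}]' 85
python3 -m inch '[{"translation":[0,0,0],"spin":0},{"translation":[0,0,0],"spin":0},{"translation":[0,0,0],"spin":0},{"translation":[0,0,0],"spin":0},{"translation":[0,0,0],"spin":0},{"translation":[0,0,0],"spin":0}]' 0 30
```

```text
time: 2.02
eef_pos: [0.5387, 0.3697, 0.1154]
ee_rot: [[-1.0, -0.001, 0.002], [-0.001, 1.0, 0.002], [-0.002, 0.002, -1.0]]
contact_force: [1.0, 0.8, -0.5]
width: 0.0851
finger_force: 0.0
time: 2.78
eef_pos: [0.5387, 0.3694, 0.1146]
ee_rot: [[-1.0, -0.0, 0.001], [-0.0, 1.0, 0.001], [-0.001, 0.001, -1.0]]
contact_force: [-0.5, 0.3, 6.5]
width: 0.0464
finger_force: 30.0
```

```bash
python3 -m inch '[{"translation":[0,0,-40],"spin":0},{"translation":[0,0,-80],"spin":0},{"translation":[0,-20,-80],"spin":0},{"translation":[-15,-70,-80],"spin":0},{"translation":[-35,-125,-80],"spin":0},{"translation":[-55,-180,-80],"spin":0},{"translation":[-75,-235,-80],"spin":0},{"translation":[-90,-280,-80],"spin":0}]'
python3 -m inch '[{"translation":[-12,-27,0],"spin":0},{"translation":[-12,-27,20],"spin":0},{"translation":[-12,-27,60],"spin":0},{"translation":[-12,-27,100],"spin":0},{"translation":[-12,-27,122],"spin":0},{"translation":[-12,-27,131],"spin":0},{"translation":[-12,-27,131],"spin":0},{"translation":[-12,-27,131],"spin":0}]'
```

```text
time: 3.78
eef_pos: [0.6279, 0.0849, 0.1917]
ee_rot: [[-1.0, 0.002, -0.002], [0.002, 1.0, -0.001], [0.002, -0.001, -1.0]]
contact_force: [0.4, 0.8, -2.9]
width: 0.0463
finger_force: 32.1
time: 4.78
eef_pos: [0.6408, 0.0621, 0.0633]
ee_rot: [[-1.0, -0.0, 0.001], [-0.0, 1.0, 0.0], [-0.001, 0.0, -1.0]]
contact_force: [-0.1, -0.1, -2.3]
width: 0.0464
finger_force: 32.1
```

```bash
python3 -m inch '[{"translation":[0,0,3],"spin":0},{"translation":[0,0,4],"spin":0},{"translation":[0,0,4],"spin":0},{"translation":[0,0,4],"spin":0}]'
```

```text
time: 5.28
eef_pos: [0.6405, 0.062, 0.0586]
ee_rot: [[-1.0, -0.0, 0.001], [-0.0, 1.0, 0.0], [-0.001, 0.0, -1.0]]
contact_force: [-0.4, -0.7, 0.1]
width: 0.0463
finger_force: 32.3
```

```bash
python3 -m inch '[{"translation":[0,0,0],"spin":0},{"translation":[0,0,0],"spin":0},{"translation":[0,0,-5],"spin":0},{"translation":[0,0,-50],"spin":0},{"translation":[0,0,-110],"spin":0},{"translation":[20,30,-130],"spin":0},{"translation":[50,80,-130],"spin":0},{"translation":[80,130,-130],"spin":0}]' 85
python3 -m inch '[{"translation":[30,50,0],"spin":0},{"translation":[60,100,0],"spin":0},{"translation":[90,145,0],"spin":0},{"translation":[107,167,0],"spin":0},{"translation":[107,167,40],"spin":0},{"translation":[107,167,80],"spin":0},{"translation":[107,167,95],"spin":0},{"translation":[107,167,95],"spin":0}]'
```

```text
time: 6.28
eef_pos: [0.5596, 0.1931, 0.1893]
ee_rot: [[-1.0, 0.001, 0.001], [0.001, 1.0, 0.001], [-0.001, 0.001, -1.0]]
contact_force: [-0.0, 1.0, -0.9]
width: 0.0851
finger_force: 0.0
time: 7.28
eef_pos: [0.4532, 0.3587, 0.0933]
ee_rot: [[-1.0, 0.0, -0.001], [0.0, 1.0, -0.001], [0.001, -0.001, -1.0]]
contact_force: [0.4, 0.4, 1.8]
width: 0.0848
finger_force: 0.0
```

```bash
python3 -m inch '[{"translation":[0,0,0],"spin":0},{"translation":[0,0,0],"spin":0},{"translation":[0,0,0],"spin":0},{"translation":[0,0,0],"spin":0},{"translation":[0,0,0],"spin":0}]' 0 25
python3 -m inch '[{"translation":[0,0,-40],"spin":0},{"translation":[0,0,-80],"spin":0},{"translation":[0,-30,-90],"spin":0},{"translation":[-25,-85,-90],"spin":0},{"translation":[-50,-140,-90],"spin":0},{"translation":[-75,-195,-90],"spin":0},{"translation":[-100,-250,-90],"spin":0},{"translation":[-125,-305,-90],"spin":0}]'
python3 -m inch '[{"translation":[-25,-55,0],"spin":0},{"translation":[-46,-108,0],"spin":0},{"translation":[-46,-130,0],"spin":0},{"translation":[-46,-130,50],"spin":0},{"translation":[-46,-130,100],"spin":0},{"translation":[-46,-130,130],"spin":0},{"translation":[-46,-130,140],"spin":0},{"translation":[-46,-130,140],"spin":0}]'
```

```text
time: 7.9
eef_pos: [0.4541, 0.3596, 0.0952]
ee_rot: [[-1.0, 0.0, 0.002], [0.0, 1.0, 0.002], [-0.002, 0.002, -1.0]]
contact_force: [-1.2, -0.1, 5.1]
width: 0.056
finger_force: 25.9
time: 8.9
eef_pos: [0.5791, 0.0522, 0.1844]
ee_rot: [[-1.0, -0.0, 0.002], [-0.0, 1.0, 0.001], [-0.002, 0.001, -1.0]]
contact_force: [0.6, 1.0, -0.9]
width: 0.0564
finger_force: 27.5
time: 9.9
eef_pos: [0.6247, -0.0761, 0.044]
ee_rot: [[-1.0, -0.0, 0.0], [-0.0, 1.0, 0.0], [-0.0, 0.0, -1.0]]
contact_force: [0.6, 0.2, -0.9]
width: 0.0564
finger_force: 27.4
```

```bash
python3 -m inch '[{"translation":[0,0,3],"spin":0},{"translation":[0,0,5],"spin":0},{"translation":[0,0,5],"spin":0},{"translation":[0,0,5],"spin":0}]'
```

```text
time: 10.4
eef_pos: [0.625, -0.0761, 0.0392]
ee_rot: [[-1.0, -0.0, 0.002], [-0.0, 1.0, 0.0], [-0.002, 0.0, -1.0]]
contact_force: [-1.7, -0.1, 6.1]
width: 0.056
finger_force: 28.0
```

```bash
python3 -m inch '[{"translation":[0,0,0],"spin":0},{"translation":[0,0,0],"spin":0},{"translation":[0,0,-5],"spin":0},{"translation":[0,0,-60],"spin":0},{"translation":[0,0,-120],"spin":0},{"translation":[20,-20,-170],"spin":0},{"translation":[45,-70,-200],"spin":0},{"translation":[70,-120,-200],"spin":0}]' 85
python3 -m inch '[{"translation":[25,-50,0],"spin":0},{"translation":[50,-100,0],"spin":0},{"translation":[75,-150,0],"spin":0},{"translation":[90,-165,0],"spin":0},{"translation":[90,-165,0],"spin":0},{"translation":[90,-165,0],"spin":0}]'
python3 - <<'E'
from h import *
import pickle
p=env.camera_params("wrist");im=env.grab_frame("wrist")
pickle.dump((p,im),open("w2.pkl","wb"))
cv2.imwrite("pics/w2.png",cv2.resize(im[:,:,::-1],(800,600),interpolation=cv2.INTER_CUBIC))
E
```

```text
time: 11.4
eef_pos: [0.5547, -0.1975, 0.2416]
ee_rot: [[-1.0, -0.001, 0.005], [-0.001, 1.0, -0.001], [-0.005, -0.001, -1.0]]
contact_force: [0.6, -1.0, 0.2]
width: 0.0848
finger_force: 0.0
time: 12.15
eef_pos: [0.4657, -0.3593, 0.2383]
ee_rot: [[-1.0, -0.003, 0.0], [-0.003, 1.0, 0.001], [-0.001, 0.001, -1.0]]
contact_force: [0.7, 0.6, -0.5]
width: 0.085
finger_force: 0.0
```

View pics/w2.png

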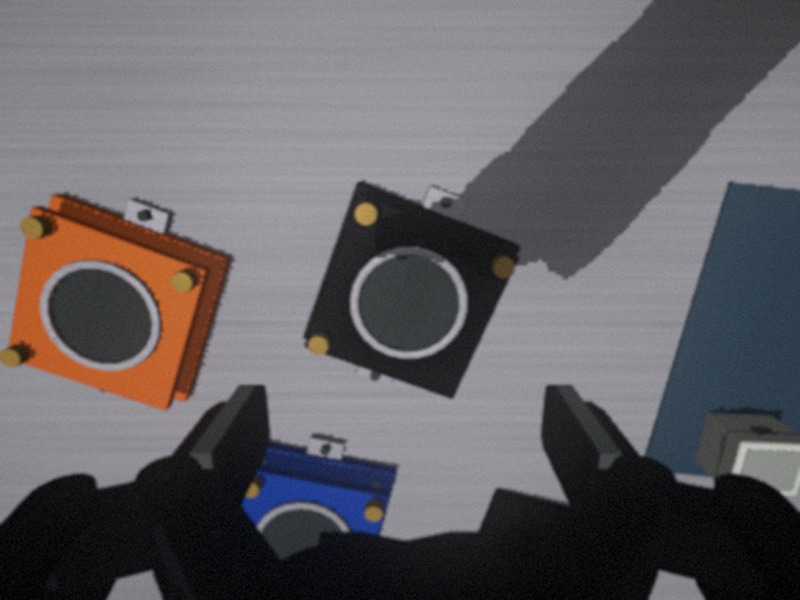

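The ring on the black stage spans x 349–468 and y 246–359, with knobs at (365,214), (503,267) and (318,345). The box stands on the mat at lower right.

```bash
python3 - <<'E'
from h import *
import pickle
p,im=pickle.load(open("w2.pkl","rb"));S=1.5625
for n,uv,z in [("ring",[(349,303),(468,303),(409,246),(409,359)],.04),("knobs",[(365,214),(503,267),(318,345)],.047),("mat",[(731,182)],.002)]:
    P=ray("wrist",uv,z,p,S);print(n,P[:,:2].round(4).tolist(),P.mean(0).round(4))
# refine: fit the bright ring outline
g=im.astype(int).sum(2); m=np.zeros(g.shape,np.uint8)
m[150:236,218:304]=(g[150:236,218:304]>360)*255
c=max(cv2.findContours(m,cv2.RETR_EXTERNAL,cv2.CHAIN_APPROX_NONE)[0],key=len)[:,0].astype(float)
P=ray("wrist",c,.04,p)[:,:2]
A=np.c_[2*P,np.ones(len(P))];s=np.linalg.lstsq(A,(P**2).sum(1),rcond=None)[0]
print("circle",s[:2],np.sqrt(s[2]+s[:2]@s[:2]))
go([.494,.366,.25],np.pi/2)
E
```

```text
ring [[0.4904, -0.3992], [0.4902, -0.3149], [0.4495, -0.3569], [0.5335, -0.3565]] [ 0.4909 -0.3569  0.04  ]
knobs [[0.4271, -0.3859], [0.4623, -0.2933], [0.5196, -0.4214]] [ 0.4697 -0.3669  0.047 ]
mat [[0.4088, -0.1214]] [ 0.4088 -0.1214  0.002 ]
circle [ 0.49160516 -0.35729039] 0.03860602438460795
shift [-30.5 725.2 -11.2] spin 0.003 j7 2.25 t 12.2
```

```bash
python3 -m inch '[{"translation":[-4,60,0],"spin":-0.18},{"translation":[-8,120,0],"spin":-0.36},{"translation":[-12,180,0],"spin":-0.54},{"translation":[-16,240,0],"spin":-0.72},{"translation":[-20,300,0],"spin":-0.9},{"translation":[-24,360,0],"spin":-1.08},{"translation":[-28,420,0],"spin":-1.26},{"translation":[-30,480,0],"spin":-1.4}]' 45
python3 -c "
from h import *
go([.4954,.3662,.20],0)"
```

```text
time: 13.2
eef_pos: [0.4928, 0.0712, 0.2357]
ee_rot: [[-0.27, -0.963, -0.004], [-0.963, 0.27, -0.009], [0.01, 0.002, -1.0]]
contact_force: [-0.0, 0.2, -0.9]
width: 0.0449
finger_force: 0.0
shift [-285.    77.2   33. ] spin -0.274 j7 2.6 t 13.2
```

```bash
python3 -m inch '[{"translation":[-30,10,0],"spin":0.18},{"translation":[-90,25,0],"spin":0.36},{"translation":[-150,40,0],"spin":0.54},{"translation":[-210,55,0],"spin":0.72},{"translation":[-250,70,0],"spin":0.9},{"translation":[-285,77,0],"spin":1.08},{"translation":[-285,77,0],"spin":1.26},{"translation":[-285,77,0],"spin":1.44}]' 45
python3 -m inch '[{"translation":[0,0,0],"spin":0.18},{"translation":[0,0,0],"spin":0.36},{"translation":[0,0,0],"spin":0.54},{"translation":[0,0,0],"spin":0.72},{"translation":[0,0,0],"spin":0.9},{"translation":[0,0,0],"spin":1.08},{"translation":[0,0,0],"spin":1.26},{"translation":[0,0,0],"spin":1.4}]'
python3 - <<'E'
from h import *
import pickle
go([.4954,.3662,.20],0)
p=env.camera_params("wrist");im=env.grab_frame("wrist")
pickle.dump((p,im),open("w3.pkl","wb"))
cv2.imwrite("pics/w3.png",cv2.resize(im[:,:,::-1],(800,600),interpolation=cv2.INTER_CUBIC))
E
```

```text
time: 14.2
eef_pos: [0.4978, 0.3636, 0.2322]
ee_rot: [[-0.993, 0.121, -0.006], [0.121, 0.993, -0.009], [0.005, -0.01, -1.0]]
contact_force: [0.3, -0.3, 0.1]
width: 0.0451
finger_force: 0.0
time: 15.2
eef_pos: [0.4981, 0.363, 0.2325]
ee_rot: [[-0.049, 0.999, -0.005], [0.999, 0.049, -0.009], [-0.009, -0.006, -1.0]]
contact_force: [0.6, -0.1, -0.8]
width: 0.045
finger_force: 0.0
shift [ 3.7 -2.3 32.5] spin 0.049 j7 -0.71 t 15.2
```

View pics/w3.png

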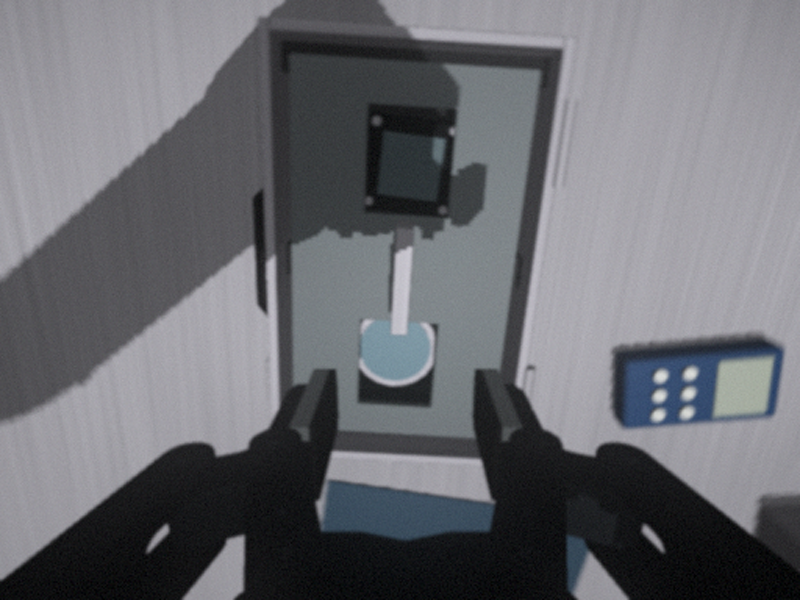

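The divider is empty now. The bar runs from about (404,229) to (399,334), and the flat's rim spans x 358–438 with its bottom at 387.

```bash
python3 - <<'E'
from h import *
import pickle
p,im=pickle.load(open("w3.pkl","rb"));S=1.5625
for n,uv,z in [("bar",[(396,229),(412,229),(391,334),(408,334)],.09),("flat",[(358,345),(438,345),(397,387)],.046),("rim",[(268,25),(576,38)],.076)]:
    P=ray("wrist",uv,z,p,S);print(n,P[:,:2].round(4).tolist(),P.mean(0).round(4))
E
```

```text
bar [[0.4904, 0.3972], [0.4993, 0.3976], [0.4901, 0.3343], [0.5003, 0.3348]] [0.495 0.366 0.09 ]
flat [[0.4665, 0.3072], [0.5226, 0.3101], [0.4953, 0.2758]] [0.4948 0.2977 0.046 ]
rim [[0.4195, 0.4969], [0.5791, 0.4986]] [0.4993 0.4977 0.076 ]
```

```bash
python3 -m inch '[{"translation":[3,-3,40],"spin":0.049},{"translation":[3,-3,90],"spin":0.049},{"translation":[3,-3,125],"spin":0.049},{"translation":[4,-3,145],"spin":0.049},{"translation":[4,-3,145],"spin":0.049},{"translation":[4,-3,145],"spin":0.049}]' 45
python3 -m inch '[{"translation":[0,0,0],"spin":0},{"translation":[0,0,0],"spin":0},{"translation":[0,0,0],"spin":0},{"translation":[0,0,0],"spin":0},{"translation":[0,0,0],"spin":0},{"translation":[0,0,0],"spin":0}]' 0 60
```

```text
time: 16.0
eef_pos: [0.4959, 0.3647, 0.0891]
ee_rot: [[-0.004, 1.0, -0.003], [1.0, 0.004, -0.008], [-0.008, -0.003, -1.0]]
contact_force: [0.6, 0.1, 0.3]
width: 0.0452
finger_force: 0.0
time: 16.75
eef_pos: [0.4959, 0.3641, 0.0886]
ee_rot: [[-0.003, 1.0, -0.004], [1.0, 0.003, -0.009], [-0.009, -0.004, -1.0]]
contact_force: [-1.3, -1.5, 5.4]
width: 0.0091
finger_force: 59.5
```

```bash
python3 -m inch '[{"translation":[0,0,-15],"spin":0},{"translation":[0,0,-40],"spin":0},{"translation":[0,0,-75],"spin":0},{"translation":[0,0,-100],"spin":0},{"translation":[-30,0,-100],"spin":0},{"translation":[-80,0,-100],"spin":0.03},{"translation":[-130,2,-100],"spin":0.06},{"translation":[-180,4,-100],"spin":0.09}]'
python3 -m inch '[{"translation":[-60,5,0],"spin":0.025},{"translation":[-120,6,0],"spin":0.025},{"translation":[-165,7,0],"spin":0.025},{"translation":[-178,7,0],"spin":0.025},{"translation":[-178,7,20],"spin":0.025},{"translation":[-178,7,60],"spin":0.025},{"translation":[-178,7,90],"spin":0.025},{"translation":[-178,7,120],"spin":0.025}]'
python3 -c "
from h import *
go([.504,.007,.0386],-.115)"
```

```text
time: 17.75
eef_pos: [0.5001, 0.1831, 0.1899]
ee_rot: [[0.088, 0.996, -0.005], [0.996, -0.088, -0.009], [-0.01, -0.004, -1.0]]
contact_force: [0.6, -0.2, -3.6]
width: 0.0085
finger_force: 58.7
time: 18.75
eef_pos: [0.4913, 0.0067, 0.0704]
ee_rot: [[0.111, 0.994, -0.005], [0.994, -0.111, -0.009], [-0.009, -0.004, -1.0]]
contact_force: [0.0, 0.5, -2.6]
width: 0.0087
finger_force: 58.7
shift [ 2.  12.7 31.8] spin 0.004 j7 -0.23 t 18.75
```

```bash
python3 -m inch '[{"translation":[2,12,0],"spin":0.004},{"translation":[2,12,12],"spin":0.004},{"translation":[2,12,24],"spin":0.004},{"translation":[2,12,28],"spin":0.004},{"translation":[2,12,31],"spin":0.004},{"translation":[2,12,31],"spin":0.004},{"translation":[2,12,31],"spin":0.004}]'
```

```text
time: 19.62
eef_pos: [0.5034, 0.006, 0.0402]
ee_rot: [[0.116, 0.993, -0.004], [0.993, -0.116, -0.01], [-0.01, -0.003, -1.0]]
contact_force: [0.0, 0.2, -1.4]
width: 0.0089
finger_force: 58.8
```

```bash
python3 -m inch '[{"translation":[0,0,1],"spin":0},{"translation":[0,0,1.5],"spin":0},{"translation":[0,0,1.5],"spin":0},{"translation":[0,0,1.5],"spin":0}]'
```

```text
time: 20.12
eef_pos: [0.5033, 0.006, 0.0385]
ee_rot: [[0.116, 0.993, -0.005], [0.993, -0.116, -0.01], [-0.01, -0.004, -1.0]]
contact_force: [-2.3, -0.9, 2.1]
width: 0.0089
finger_force: 59.4
```

```bash
python3 -m inch '[{"translation":[0,0,0],"spin":0},{"translation":[0,0,0],"spin":0},{"translation":[0,0,-10],"spin":0},{"translation":[0,0,-60],"spin":0},{"translation":[0,0,-110],"spin":0},{"translation":[50,-7,-140],"spin":-0.04},{"translation":[105,-16,-140],"spin":-0.08},{"translation":[160,-24,-140],"spin":-0.117}]' 45
python3 -m inch '[{"translation":[50,-2,0],"spin":0},{"translation":[100,-4,0],"spin":0},{"translation":[130,-5,0],"spin":0},{"translation":[138,-5,0],"spin":0},{"translation":[138,-5,0],"spin":0},{"translation":[138,-5,0],"spin":0}]' 85
python3 - <<'E'
from h import *
import pickle
go([.494,.3065,.042],0)
p=env.camera_params("wrist");im=env.grab_frame("wrist")
pickle.dump((p,im),open("w4.pkl","wb"))
cv2.imwrite("pics/w4.png",cv2.resize(im[:,:,::-1],(800,600),interpolation=cv2.INTER_CUBIC))
E
```

```text
time: 21.12
eef_pos: [0.4987, 0.1707, 0.1783]
ee_rot: [[-0.001, 1.0, -0.003], [1.0, 0.001, -0.009], [-0.009, -0.003, -1.0]]
contact_force: [0.5, -0.2, -0.2]
width: 0.0452
finger_force: 0.0
time: 21.88
eef_pos: [0.4941, 0.3054, 0.1758]
ee_rot: [[0.001, 1.0, -0.005], [1.0, -0.001, -0.01], [-0.01, -0.005, -1.0]]
contact_force: [0.5, -0.0, 0.3]
width: 0.0849
finger_force: 0.0
shift [  2.5   0.5 133.7] spin -0.001 j7 -0.69 t 21.88
```

View pics/w4.png

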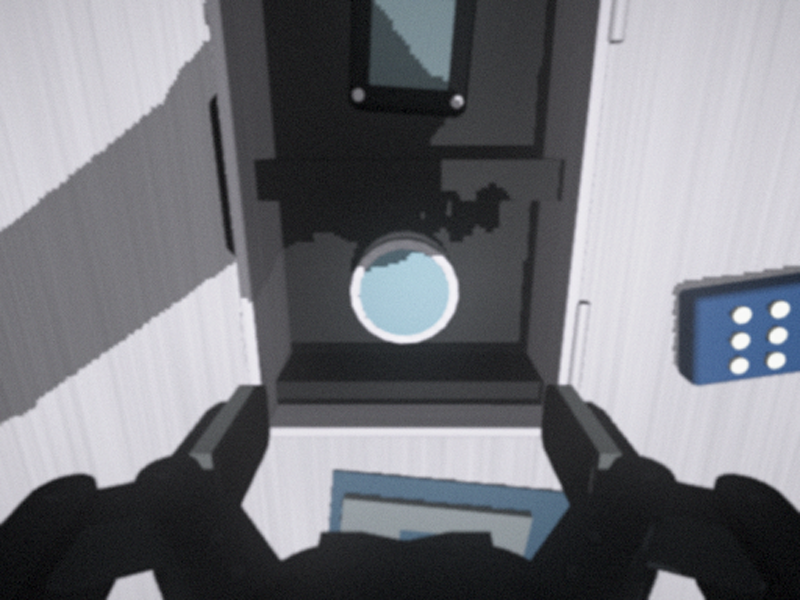

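The flat stands free in its bay. Its top rim spans x 350–459 and y 241–344, and the cube is visible at the top.

```bash
python3 - <<'E'
from h import *
import pickle
p,im=pickle.load(open("w4.pkl","rb"));S=1.5625
P=ray("wrist",[(350,292),(459,292),(405,241),(405,344)],.046,p,S);print(P[:,:2].round(4).tolist())
E
```

```text
[[0.463, 0.307], [0.5231, 0.307], [0.4934, 0.3354], [0.4933, 0.276]]
```

```bash
python3 -m inch '[{"translation":[2,-0.5,40],"spin":0},{"translation":[2,-0.5,80],"spin":0},{"translation":[2,-0.5,110],"spin":0},{"translation":[2,-0.5,125],"spin":0},{"translation":[2,-0.5,134],"spin":0},{"translation":[2,-0.5,134],"spin":0},{"translation":[2,-0.5,134],"spin":0}]' 85
python3 -m inch '[{"translation":[0,0,0],"spin":0},{"translation":[0,0,0],"spin":0},{"translation":[0,0,0],"spin":0},{"translation":[0,0,0],"spin":0},{"translation":[0,0,0],"spin":0},{"translation":[0,0,0],"spin":0}]' 0 40
```

```text
time: 22.8
eef_pos: [0.493, 0.3081, 0.0426]
ee_rot: [[-0.001, 1.0, -0.003], [1.0, 0.001, -0.009], [-0.009, -0.004, -1.0]]
contact_force: [0.8, 0.6, -0.2]
width: 0.0848
finger_force: 0.0
time: 23.55
eef_pos: [0.4929, 0.308, 0.0425]
ee_rot: [[-0.001, 1.0, -0.004], [1.0, 0.001, -0.009], [-0.009, -0.004, -1.0]]
contact_force: [-1.7, -0.5, 5.4]
width: 0.0579
finger_force: 42.4
```

```bash
python3 -m inch '[{"translation":[0,0,-20],"spin":0},{"translation":[0,0,-60],"spin":0},{"translation":[0,0,-110],"spin":0},{"translation":[-30,0,-120],"spin":0},{"translation":[-80,0,-120],"spin":0},{"translation":[-135,0,-120],"spin":0},{"translation":[-190,0,-120],"spin":0},{"translation":[-245,0,-120],"spin":0}]'
python3 -m inch '[{"translation":[-55,0,0],"spin":0},{"translation":[-110,0,0],"spin":0},{"translation":[-165,0,0],"spin":0},{"translation":[-220,0,0],"spin":0},{"translation":[-275,0,0],"spin":0},{"translation":[-330,0,0],"spin":0},{"translation":[-380,0,0],"spin":0},{"translation":[-418,0,0],"spin":0}]'
python3 -m inch '[{"translation":[0,0,0],"spin":0},{"translation":[0,0,0],"spin":0},{"translation":[0,0,30],"spin":0},{"translation":[0,0,60],"spin":0}]'
python3 -c "
from h import *
go([.4915,-.3549,.0665],0)"
```

```text
time: 24.55
eef_pos: [0.4928, 0.0623, 0.165]
ee_rot: [[-0.001, 1.0, -0.004], [1.0, 0.001, -0.009], [-0.009, -0.004, -1.0]]
contact_force: [0.7, -0.1, -3.0]
width: 0.0575
finger_force: 44.3
time: 25.55
eef_pos: [0.4929, -0.3561, 0.1689]
ee_rot: [[0.0, 1.0, -0.004], [1.0, -0.0, -0.01], [-0.01, -0.004, -1.0]]
contact_force: [1.3, -0.1, -2.4]
width: 0.0578
finger_force: 44.3
time: 26.05
eef_pos: [0.494, -0.3529, 0.1079]
ee_rot: [[-0.003, 1.0, -0.003], [1.0, 0.003, -0.009], [-0.009, -0.003, -1.0]]
contact_force: [-0.2, -0.7, -3.0]
width: 0.0578
finger_force: 44.3
shift [-1.6 -2.4 41.4] spin 0.003 j7 0.62 t 26.05
```

```bash
python3 -m inch '[{"translation":[-1.5,-2.5,15],"spin":0},{"translation":[-1.5,-2.5,28],"spin":0},{"translation":[-1.5,-2.5,32],"spin":0},{"translation":[-1.5,-2.5,32],"spin":0}]'
python3 - <<'E'
from h import *
import pickle
go([.4915,-.3549,.0665],0)
p=env.camera_params("wrist");im=env.grab_frame("wrist")
cv2.imwrite("pics/w5.png",cv2.resize(im[:,:,::-1],(800,600),interpolation=cv2.INTER_CUBIC))
E
```

```text
time: 26.55
eef_pos: [0.4908, -0.3565, 0.0764]
ee_rot: [[-0.001, 1.0, -0.004], [1.0, 0.001, -0.01], [-0.01, -0.004, -1.0]]
contact_force: [-0.1, 0.7, -2.3]
width: 0.0577
finger_force: 44.2
shift [1.7 0.7 9.8] spin 0.001 j7 0.63 t 26.55
```

View pics/w5.png

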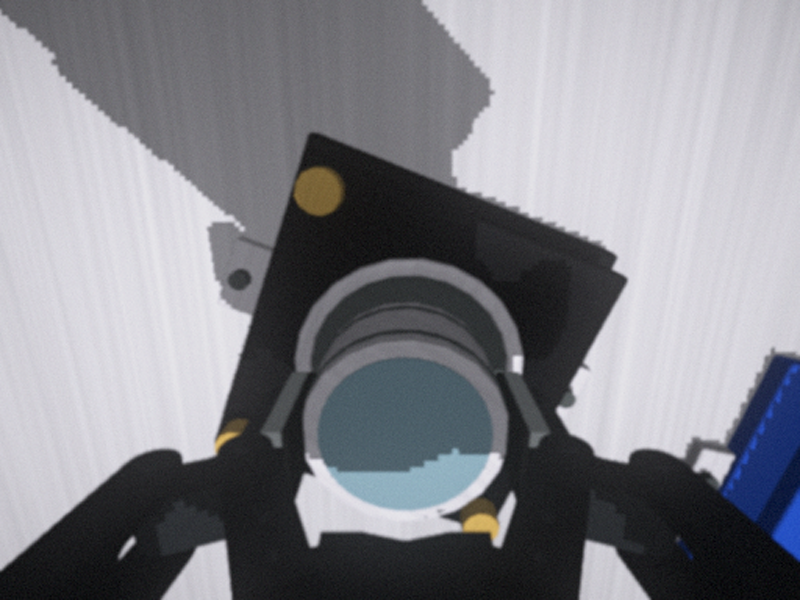

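```bash
python3 - <<'E'
from h import *
S=1.5625
print(ray("wrist",[(410,258),(296,358),(523,358)],.04,None,S)[:,:2].round(4).tolist())
print(ray("wrist",[(405,341),(405,519),(303,425),(508,425)],.080,None,S)[:,:2].round(4).tolist())
E
```

```text
[[0.4923, -0.3151], [0.4512, -0.3521], [0.5333, -0.3519]]
[[0.4908, -0.3287], [0.4908, -0.3869], [0.462, -0.3544], [0.5199, -0.3542]]
```

```bash
python3 -m inch '[{"translation":[1,1,3],"spin":0},{"translation":[1,1,6],"spin":0},{"translation":[1,1,8.5],"spin":0},{"translation":[1,1,8.5],"spin":0},{"translation":[1,1,8.5],"spin":0}]'
```

```text
time: 27.22
eef_pos: [0.4914, -0.3556, 0.0674]
ee_rot: [[-0.001, 1.0, -0.005], [1.0, 0.001, -0.01], [-0.01, -0.005, -1.0]]
contact_force: [0.0, 0.6, -2.8]
width: 0.0576
finger_force: 44.2
```

```bash
python3 -m inch '[{"translation":[0,0,0.7],"spin":0},{"translation":[0,0,1],"spin":0},{"translation":[0,0,1],"spin":0}]'
```

```text
time: 27.6
eef_pos: [0.4914, -0.3556, 0.0665]
ee_rot: [[-0.001, 1.0, -0.005], [1.0, 0.001, -0.01], [-0.01, -0.005, -1.0]]
contact_force: [-0.9, -0.5, -1.3]
width: 0.0571
finger_force: 44.4
```

```bash
python3 -m inch '[{"translation":[0,0,0.6],"spin":0},{"translation":[0,0,0.6],"spin":0},{"translation":[0,0,0.6],"spin":0}]'
python3 -m inch '[{"translation":[0,0,0],"spin":0},{"translation":[0,0,0],"spin":0},{"translation":[0,0,0],"spin":0},{"translation":[0,0,-5],"spin":0},{"translation":[0,0,-30],"spin":0},{"translation":[0,0,-80],"spin":0},{"translation":[0,0,-110],"spin":0},{"translation":[40,0,-110],"spin":0}]' 78
python3 - <<'E'
from h import *
s=env.state();R=s["ee_rot"];print(R.round(4),s["eef_pos"])
go([.5033,.006,.12],-.116)
im=env.grab_frame("wrist")
cv2.imwrite("pics/w6.png",cv2.resize(im[:,:,::-1],(800,600),interpolation=cv2.INTER_CUBIC))
E
```

```text
time: 27.98
eef_pos: [0.4914, -0.3556, 0.0665]
ee_rot: [[-0.001, 1.0, -0.005], [1.0, 0.001, -0.01], [-0.01, -0.005, -1.0]]
contact_force: [-4.1, 2.6, 5.4]
width: 0.0574
finger_force: 45.2
time: 28.98
eef_pos: [0.4923, -0.3176, 0.1787]
ee_rot: [[0.004, 1.0, -0.0], [1.0, -0.004, -0.013], [-0.013, -0.0, -1.0]]
contact_force: [1.0, 0.5, -0.1]
width: 0.0783
finger_force: 0.0
[[ 4.100e-03  1.000e+00 -4.000e-04]
 [ 9.999e-01 -4.100e-03 -1.350e-02]
 [-1.350e-02 -4.000e-04 -9.999e-01]] [ 0.49228562 -0.31762814  0.17873491]
shift [324.4   9.7  54.4] spin 0.112 j7 0.54 t 28.98
```

View pics/w6.png

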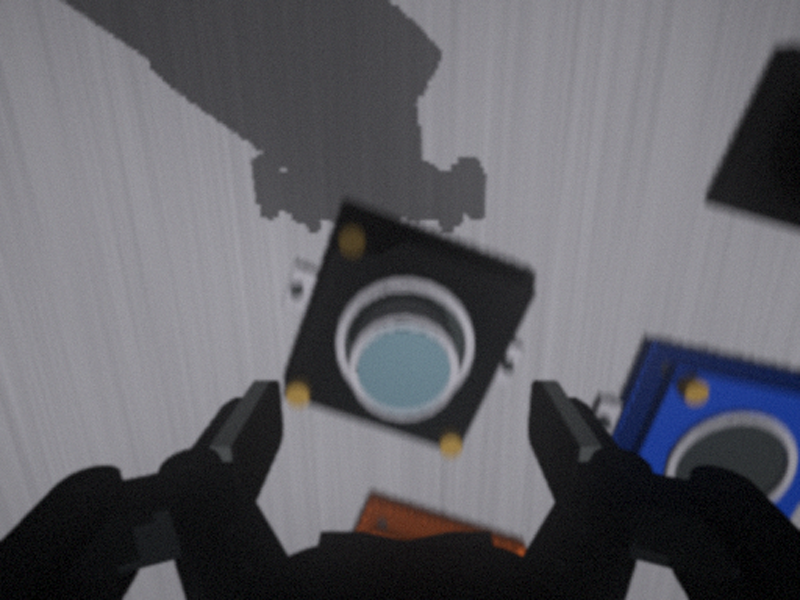

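The flat sits inside the ring, its glass at (404,368) and the ring at (405,345), and it is upright.

```bash
python3 -m inch '[{"translation":[50,2,0],"spin":0.04},{"translation":[110,4,0],"spin":0.08},{"translation":[170,6,0],"spin":0.116},{"translation":[230,8,20],"spin":0.116},{"translation":[290,10,40],"spin":0.116},{"translation":[324,10,54],"spin":0.116},{"translation":[324,10,54],"spin":0.116},{"translation":[324,10,54],"spin":0.116}]' 45
python3 -c "
from h import *
go([.5033,.006,.0385],-.116)"
```

```text
time: 30.02
eef_pos: [0.5016, 0.0082, 0.1186]
ee_rot: [[0.115, 0.993, -0.005], [0.993, -0.116, -0.01], [-0.01, -0.003, -1.0]]
contact_force: [-0.7, -0.3, -0.3]
width: 0.045
finger_force: 0.0
shift [-1.1  2.2 80.1] spin 0.0 j7 -0.23 t 30.02
```

```bash
python3 -m inch '[{"translation":[-1,2,35],"spin":0},{"translation":[-1,2,65],"spin":0},{"translation":[-1,2,80],"spin":0},{"translation":[-1,2,80],"spin":0},{"translation":[-1,2,80],"spin":0}]' 45
python3 -m inch '[{"translation":[0,0,0],"spin":0},{"translation":[0,0,0],"spin":0},{"translation":[0,0,0],"spin":0},{"translation":[0,0,0],"spin":0},{"translation":[0,0,0],"spin":0},{"translation":[0,0,0],"spin":0}]' 0 60
```

```text
time: 30.65
eef_pos: [0.5038, 0.0067, 0.0394]
ee_rot: [[0.116, 0.993, -0.003], [0.993, -0.116, -0.01], [-0.01, -0.002, -1.0]]
contact_force: [0.3, -0.5, 0.2]
width: 0.0451
finger_force: 0.0
time: 31.4
eef_pos: [0.5035, 0.0071, 0.0391]
ee_rot: [[0.115, 0.993, -0.004], [0.993, -0.115, -0.009], [-0.01, -0.002, -1.0]]
contact_force: [-1.7, -0.2, 5.2]
width: 0.0088
finger_force: 59.2
```

```bash
python3 -m inch '[{"translation":[0,0,-20],"spin":0},{"translation":[0,0,-60],"spin":0},{"translation":[0,0,-110],"spin":0},{"translation":[30,-4,-125],"spin":-0.03},{"translation":[80,-11,-125],"spin":-0.06},{"translation":[130,-18,-125],"spin":-0.09},{"translation":[180,-25,-125],"spin":-0.115},{"translation":[230,-32,-125],"spin":-0.115}]'
python3 -m inch '[{"translation":[50,-2,0],"spin":0},{"translation":[95,-3,0],"spin":0},{"translation":[120,-3,0],"spin":0},{"translation":[126,-3,0],"spin":0},{"translation":[126,-3,0],"spin":0},{"translation":[126,-3,0],"spin":0}]'
python3 -c "
from h import *
go([.4959,.365,.0892],-.003)"
```

```text
time: 32.4
eef_pos: [0.497, 0.2428, 0.1602]
ee_rot: [[-0.002, 1.0, -0.006], [1.0, 0.002, -0.01], [-0.01, -0.006, -1.0]]
contact_force: [1.3, -0.2, -2.1]
width: 0.0088
finger_force: 59.0
time: 33.15
eef_pos: [0.4956, 0.3649, 0.1597]
ee_rot: [[0.002, 1.0, -0.005], [1.0, -0.002, -0.01], [-0.01, -0.005, -1.0]]
contact_force: [0.2, -0.0, -1.6]
width: 0.0087
finger_force: 59.0
shift [ 0.8  0.7 70.5] spin 0.001 j7 -0.77 t 33.15
```

```bash
python3 -m inch '[{"translation":[0,0.5,25],"spin":-0.003},{"translation":[0,0.5,40],"spin":-0.003},{"translation":[0,0.5,52],"spin":-0.003},{"translation":[0,0.5,52],"spin":-0.003}]'
python3 -c "
from h import *
go([.4959,.365,.0892],.003)"
```

```text
time: 33.65
eef_pos: [0.4951, 0.3653, 0.107]
ee_rot: [[-0.002, 1.0, -0.006], [1.0, 0.002, -0.011], [-0.011, -0.006, -1.0]]
contact_force: [0.9, 0.3, -2.7]
width: 0.0087
finger_force: 58.9
shift [-0.1  0.9 17.8] spin -0.001 j7 -0.78 t 33.65
```

```bash
python3 -m inch '[{"translation":[0,1,8],"spin":0},{"translation":[0,1,14],"spin":0},{"translation":[0,1,17],"spin":0},{"translation":[0,1,17],"spin":0},{"translation":[0,1,17],"spin":0}]'
python3 -m inch '[{"translation":[0,0,0.8],"spin":0},{"translation":[0,0,1],"spin":0},{"translation":[0,0,1],"spin":0}]'
```

```text
time: 34.28
eef_pos: [0.4965, 0.3658, 0.0911]
ee_rot: [[-0.003, 1.0, -0.005], [1.0, 0.003, -0.009], [-0.009, -0.005, -1.0]]
contact_force: [1.0, 0.2, -2.5]
width: 0.0089
finger_force: 59.0
time: 34.65
eef_pos: [0.4964, 0.3657, 0.0899]
ee_rot: [[-0.003, 1.0, -0.005], [1.0, 0.003, -0.01], [-0.01, -0.005, -1.0]]
contact_force: [0.2, 0.2, -1.8]
width: 0.0087
finger_force: 59.0
```

```bash
python3 -m inch '[{"translation":[0,0,0.8],"spin":0},{"translation":[0,0,1.2],"spin":0},{"translation":[0,0,1.2],"spin":0},{"translation":[0,0,1.2],"spin":0}]'
```

```text
time: 35.15
eef_pos: [0.4964, 0.3657, 0.0892]
ee_rot: [[-0.003, 1.0, -0.005], [1.0, 0.003, -0.009], [-0.009, -0.005, -1.0]]
contact_force: [-3.1, -2.0, 5.4]
width: 0.0089
finger_force: 59.9
```

```bash
python3 -m inch '[{"translation":[0,0,0],"spin":0},{"translation":[0,0,0],"spin":0},{"translation":[0,0,-10],"spin":0},{"translation":[0,0,-60],"spin":0},{"translation":[0,0,-110],"spin":0},{"translation":[-30,15,-110],"spin":-0.18},{"translation":[-80,38,-110],"spin":-0.36},{"translation":[-130,61,-110],"spin":-0.54}]' 45
python3 -c "
from h import *
go([.6405,.062,.16],np.pi/2)"
```

```text
time: 36.15
eef_pos: [0.5589, 0.2357, 0.2006]
ee_rot: [[-0.522, 0.853, -0.004], [0.853, 0.522, -0.009], [-0.006, -0.008, -1.0]]
contact_force: [1.7, 0.3, 0.3]
width: 0.0452
finger_force: 0.0
shift [-190.5  -20.8   41.8] spin -1.021 j7 0.02 t 36.15
```

```bash
python3 -m inch '[{"translation":[-50,-5,0],"spin":-0.18},{"translation":[-100,-11,0],"spin":-0.36},{"translation":[-150,-16,10],"spin":-0.54},{"translation":[-190,-21,20],"spin":-0.72},{"translation":[-190,-21,30],"spin":-0.9},{"translation":[-190,-21,42],"spin":-1.02},{"translation":[-190,-21,42],"spin":-1.02},{"translation":[-190,-21,42],"spin":-1.02}]' 85
python3 - <<'E'
from h import *
go([.6405,.062,.0586],np.pi/2)
im=env.grab_frame("top")
cv2.imwrite("pics/t2.png",cv2.resize(im[150:280,50:400,::-1],None,fx=2.28,fy=2.28,interpolation=cv2.INTER_CUBIC))
E
```

```text
time: 37.15
eef_pos: [0.6385, 0.063, 0.1598]
ee_rot: [[-1.0, 0.011, -0.004], [0.011, 1.0, -0.009], [0.004, -0.009, -1.0]]
contact_force: [-0.2, -0.8, 0.2]
width: 0.0846
finger_force: 0.0
shift [-2.400e+00 -1.000e-01  1.012e+02] spin -0.011 j7 1.3 t 37.15
```

View pics/t2.png

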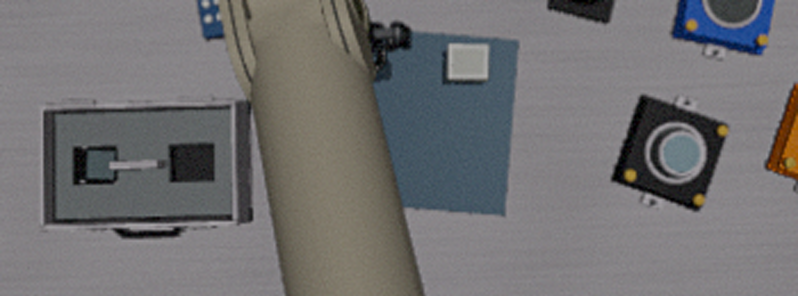

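The top view shows the divider back down in the case, the flat centred in the ring and the box on the mat at (467,62).

```bash
python3 -m inch '[{"translation":[-2,0,40],"spin":-0.011},{"translation":[-2,0,75],"spin":-0.011},{"translation":[-2.5,0,92],"spin":-0.011},{"translation":[-2.5,0,101],"spin":-0.011},{"translation":[-2.5,0,101],"spin":-0.011},{"translation":[-2.5,0,101],"spin":-0.011}]' 85
python3 -m inch '[{"translation":[0,0,0],"spin":0},{"translation":[0,0,0],"spin":0},{"translation":[0,0,0],"spin":0},{"translation":[0,0,0],"spin":0},{"translation":[0,0,0],"spin":0},{"translation":[0,0,0],"spin":0}]' 0 30
```

```text
time: 37.95
eef_pos: [0.641, 0.0621, 0.0592]
ee_rot: [[-1.0, -0.003, -0.003], [-0.003, 1.0, -0.009], [0.003, -0.009, -1.0]]
contact_force: [0.3, 0.2, 0.1]
width: 0.0849
finger_force: 0.0
time: 38.7
eef_pos: [0.6406, 0.0621, 0.0585]
ee_rot: [[-1.0, -0.003, -0.004], [-0.003, 1.0, -0.009], [0.004, -0.009, -1.0]]
contact_force: [-1.0, 0.5, 5.8]
width: 0.0463
finger_force: 30.4
```

```bash
python3 -m inch '[{"translation":[0,0,-30],"spin":0},{"translation":[0,0,-80],"spin":0},{"translation":[0,0,-125],"spin":0},{"translation":[10,30,-130],"spin":0},{"translation":[27,80,-130],"spin":0},{"translation":[44,135,-130],"spin":0},{"translation":[62,190,-130],"spin":0},{"translation":[80,245,-130],"spin":0}]'
python3 -m inch '[{"translation":[22,50,0],"spin":0},{"translation":[22,62,0],"spin":0},{"translation":[22,62,0],"spin":0},{"translation":[22,62,30],"spin":0},{"translation":[22,62,55],"spin":0},{"translation":[22,62,65],"spin":0},{"translation":[22,62,65],"spin":0}]'
python3 -c "
from h import *
go([.5387,.3694,.1146],np.pi/2)"
```

```text
time: 39.7
eef_pos: [0.5591, 0.3092, 0.1852]
ee_rot: [[-1.0, -0.003, -0.006], [-0.003, 1.0, -0.01], [0.006, -0.01, -1.0]]
contact_force: [0.8, -0.2, -2.6]
width: 0.0465
finger_force: 32.0
time: 40.58
eef_pos: [0.5381, 0.3679, 0.1201]
ee_rot: [[-1.0, -0.001, -0.006], [-0.001, 1.0, -0.011], [0.006, -0.011, -1.0]]
contact_force: [-0.0, -0.1, -2.2]
width: 0.0464
finger_force: 32.0
shift [-0.6  1.6  5.5] spin 0.001 j7 0.76 t 40.58
```

```bash
python3 -m inch '[{"translation":[-0.5,1.5,3],"spin":0},{"translation":[-0.5,1.5,5],"spin":0},{"translation":[-0.5,1.5,5.5],"spin":0},{"translation":[-0.5,1.5,5.5],"spin":0}]'
```

```text
time: 41.08
eef_pos: [0.5381, 0.3708, 0.1151]
ee_rot: [[-1.0, -0.003, -0.005], [-0.003, 1.0, -0.01], [0.005, -0.01, -1.0]]
contact_force: [-0.1, -0.1, -2.7]
width: 0.0462
finger_force: 32.0
```

```bash
python3 -m inch '[{"translation":[0,0,0.7],"spin":0},{"translation":[0,0,1.3],"spin":0},{"translation":[0,0,1.3],"spin":0}]'
```

```text
time: 41.45
eef_pos: [0.5384, 0.3709, 0.1146]
ee_rot: [[-1.0, -0.003, -0.004], [-0.003, 1.0, -0.009], [0.004, -0.009, -1.0]]
contact_force: [-1.4, -1.0, 5.0]
width: 0.0463
finger_force: 32.5
```

```bash
python3 -m inch '[{"translation":[0,0,0],"spin":0},{"translation":[0,0,0],"spin":0},{"translation":[0,0,-5],"spin":0},{"translation":[0,0,-50],"spin":0},{"translation":[0,0,-85],"spin":0},{"translation":[-10,-50,-85],"spin":0},{"translation":[-22,-110,-85],"spin":0},{"translation":[-34,-170,-85],"spin":0}]' 85
python3 -m inch '[{"translation":[-12,-60,0],"spin":0},{"translation":[-23,-120,0],"spin":0},{"translation":[-35,-180,0],"spin":0},{"translation":[-47,-240,0],"spin":0},{"translation":[-53,-277,0],"spin":0},{"translation":[-53,-277,40],"spin":0},{"translation":[-53,-277,80],"spin":0},{"translation":[-53,-277,80],"spin":0}]'
python3 -c "
from h import *
go([.625,-.0761,.0392],np.pi/2)"
```

```text
time: 42.45
eef_pos: [0.5733, 0.1999, 0.2006]
ee_rot: [[-1.0, -0.003, -0.004], [-0.003, 1.0, -0.009], [0.004, -0.009, -1.0]]
contact_force: [2.0, 0.0, -0.6]
width: 0.0851
finger_force: 0.0
time: 43.45
eef_pos: [0.6245, -0.0759, 0.1198]
ee_rot: [[-1.0, -0.003, -0.011], [-0.003, 1.0, -0.009], [0.011, -0.009, -1.0]]
contact_force: [0.2, 0.1, 0.2]
width: 0.085
finger_force: 0.0
shift [-1.4  0.5 80.6] spin 0.003 j7 1.54 t 43.45
```

```bash
python3 -m inch '[{"translation":[-1,0.5,35],"spin":0.003},{"translation":[-1,0.5,65],"spin":0.003},{"translation":[-1,0.5,80],"spin":0.003},{"translation":[-1,0.5,80],"spin":0.003},{"translation":[-1,0.5,80],"spin":0.003}]' 85
python3 -m inch '[{"translation":[0,0,0],"spin":0},{"translation":[0,0,0],"spin":0},{"translation":[0,0,0],"spin":0},{"translation":[0,0,0],"spin":0},{"translation":[0,0,0],"spin":0}]' 0 25
python3 -m inch '[{"translation":[0,0,-40],"spin":0},{"translation":[0,0,-100],"spin":0},{"translation":[0,0,-140],"spin":0},{"translation":[15,40,-145],"spin":0},{"translation":[35,95,-145],"spin":0},{"translation":[57,150,-145],"spin":0},{"translation":[80,205,-145],"spin":0},{"translation":[103,260,-145],"spin":0}]'
python3 -m inch '[{"translation":[22,55,0],"spin":0},{"translation":[45,110,0],"spin":0},{"translation":[68,160,0],"spin":0},{"translation":[68,175,0],"spin":0},{"translation":[68,175,0],"spin":0},{"translation":[68,175,40],"spin":0},{"translation":[68,175,75],"spin":0},{"translation":[68,175,75],"spin":0}]'
python3 -c "
from h import *
go([.4541,.3596,.0952],np.pi/2)"
```

```text
time: 44.08
eef_pos: [0.6282, -0.0763, 0.0443]
ee_rot: [[-1.0, 0.0, -0.003], [0.0, 1.0, -0.01], [0.003, -0.01, -1.0]]
contact_force: [0.1, -0.7, 0.2]
width: 0.085
finger_force: 0.0
time: 44.7
eef_pos: [0.6276, -0.0763, 0.0436]
ee_rot: [[-1.0, 0.0, -0.003], [0.0, 1.0, -0.01], [0.003, -0.01, -1.0]]
contact_force: [-2.9, 0.2, 5.4]
width: 0.0559
finger_force: 26.2
time: 45.7
eef_pos: [0.5238, 0.1867, 0.1858]
ee_rot: [[-1.0, 0.0, -0.004], [0.0, 1.0, -0.01], [0.004, -0.01, -1.0]]
contact_force: [1.0, -0.3, -1.0]
width: 0.0559
finger_force: 27.4
time: 46.7
eef_pos: [0.4563, 0.3562, 0.1068]
ee_rot: [[-1.0, 0.003, -0.009], [0.003, 1.0, -0.014], [0.009, -0.014, -1.0]]
contact_force: [-0.2, 0.0, -0.2]
width: 0.0559
finger_force: 27.4
shift [ 2.1  3.6 11.6] spin -0.003 j7 0.68 t 46.7
```

```bash
python3 -m inch '[{"translation":[0,3,2],"spin":0},{"translation":[0,3,4],"spin":0},{"translation":[0,3,6],"spin":0},{"translation":[0,3,6],"spin":0}]'
```

```text
time: 47.2
eef_pos: [0.4565, 0.3624, 0.1034]
ee_rot: [[-1.0, 0.0, -0.005], [0.0, 1.0, -0.009], [0.005, -0.009, -1.0]]
contact_force: [0.1, 0.6, -0.9]
width: 0.0559
finger_force: 27.4
```

```bash
python3 -m inch '[{"translation":[0,-2.5,1],"spin":0},{"translation":[0,-2.5,3],"spin":0},{"translation":[0,-2.5,3.5],"spin":0},{"translation":[0,-2.5,3.5],"spin":0}]'
python3 -m inch '[{"translation":[0,0,0.5],"spin":0},{"translation":[0,0,0.7],"spin":0},{"translation":[0,0,0.7],"spin":0}]'
```

```text
time: 47.7
eef_pos: [0.4564, 0.3597, 0.0997]
ee_rot: [[-1.0, 0.0, -0.005], [0.0, 1.0, -0.01], [0.005, -0.01, -1.0]]
contact_force: [-1.0, -0.6, 0.5]
width: 0.0558
finger_force: 27.6
time: 48.08
eef_pos: [0.4564, 0.3598, 0.0996]
ee_rot: [[-1.0, 0.0, -0.005], [0.0, 1.0, -0.01], [0.005, -0.01, -1.0]]
contact_force: [-3.6, -3.9, 7.8]
width: 0.056
finger_force: 28.3
```

Landed. I'll release, rise and look.

```bash
python3 -m inch '[{"translation":[0,0,0],"spin":0},{"translation":[0,0,0],"spin":0},{"translation":[0,0,-5],"spin":0},{"translation":[0,0,-50],"spin":0},{"translation":[-5,0,-100],"spin":0},{"translation":[-13,1,-151],"spin":0},{"translation":[-13,1,-151],"spin":0},{"translation":[-13,1,-151],"spin":0}]' 85
python3 - <<'E'
from h import *
import pickle
p=env.camera_params("wrist");im=env.grab_frame("wrist")
pickle.dump((p,im),open("w7.pkl","wb"))
cv2.imwrite("pics/w7.png",cv2.resize(im[:,:,::-1],(800,600),interpolation=cv2.INTER_CUBIC))
E
```

```text
time: 49.08
eef_pos: [0.4699, 0.3622, 0.2495]
ee_rot: [[-1.0, -0.0, -0.005], [0.0, 1.0, -0.01], [0.005, -0.01, -1.0]]
contact_force: [0.6, 0.0, -0.4]
width: 0.0852
finger_force: 0.0
```

View pics/w7.png

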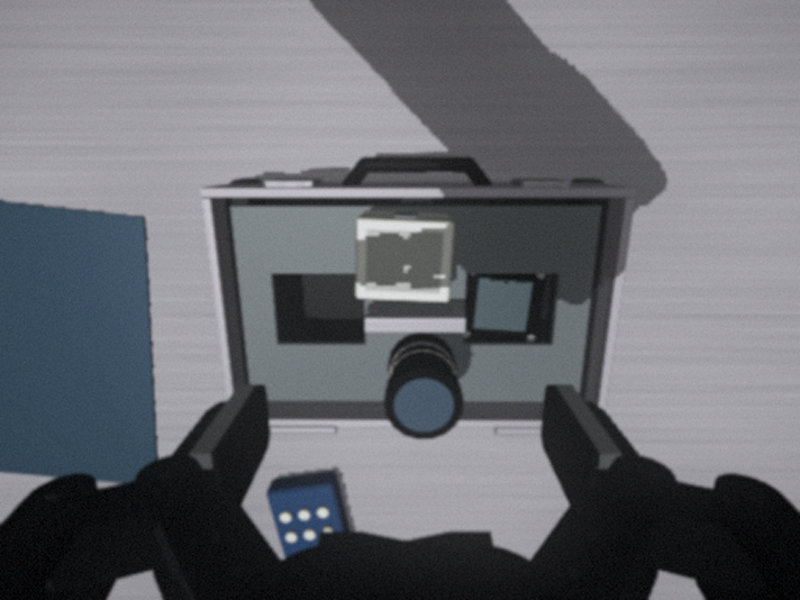

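This view matches the first wrist picture: box at (404,260), barrel at (423,404), and the divider and cube in place, all within about 3 px.

```bash
python3 -c "
from workcell import env
print(env.hand_in())"
```

```text
the job is handed in; nothing more can be done
None
```

The job is handed in at about 49 s of robot time, with no verdict returned: the flat is glass up in the stage ring, and the divider, barrel and box are back in the case within about 3 px of the first wrist picture.

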